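# Counter-hold the bolt behind a battery pack's bracket

### The job

Slide the motorised nut-driver carriage by its black handle along its rails all the way to its stop, so that its turning prongs catch the wing nut. The bolt will then turn with the nut: reach down into the narrow gap between the bracket and the battery pack, take the bolt's hexagonal head between the fingers and hold it so that bolt and driver both come to a standstill, and finish while still holding it, with the carriage still at its stop. Leave the loose cell, tape roll and screwdriver where they are.

Things in the scene. Friction and masses are not known exactly. Their poses are not given: they have to be found in the camera images.
- fixture: Fixed aluminium base plate (110 mm along x, y -270 to +140 mm, 12 mm thick) with all that is built on it. Origin on the table under the bracket, z up; its y is the way the carriage slides to its stop and the bolt's axis. In its frame the bolt head's centre is at (0, 23, 85) mm and, once the carriage is at its stop, the handle's centre at (0, -118, 113) mm.
- bracket_top (a point): Middle of the top edge, 115 mm above the table, of the fixed upright steel bracket: a plate 70 mm wide along the fixture's x, 5 mm thick along y. Axes as the fixture's. The gap lies on its +y side, between it and the pack: 42 mm wide, open above and at both x ends, down to 17 mm above the table.
- pack_top (a point): Middle of the top, 104 mm above the table, of the fixed battery pack: orange and black cells between two green boards, 100 mm along the fixture's x, 77 mm along y, its near board 42 mm from the bracket.
- bolt_head: Dark steel hexagonal bolt head in the gap behind the bracket: 20 mm across flats, 23 mm across corners, 16 mm long. Origin at its centre, mid-gap, 30 mm below the bracket's top edge. Its y is the bolt's axis (the fixture's y); x and z turn with it. A round spacer 14 mm thick joins it to the bracket. A grip of 20 N or more from above along the fixture's x holds it at any angle.
- handle (a point): Centre of the carriage's handle, an upright black block 20 mm (fixture x) by 24 mm (y) by 46 mm tall, top 136 mm above the table. Axes as the fixture's. On its +y side, 16 mm away, the motor begins: a lying cylinder 42 mm thick, top 106 mm high. Below is the carriage's grey block, 80 mm wide, top 65 mm high.
- carriage (a joint): Position of the carriage on its rails, m: 0 is farthest back, 0.110 is against the stop (a dark bar across the rails); grows along the fixture's +y. Starts between 0 and 0.06. It takes 3 to 5 N to move and stays where it is left; if prongs and wings meet end on just before the stop, a firmer push slips them past each other.
- bolt (a joint): Angle of the bolt and its wing nut (wings 40 mm across, on the carriage's side of the bracket), rad, about the fixture's +y, no limit, little friction; stands still until the driver turns it.
- driver (a joint): Angle of the driver on the carriage's front, a disc with two prongs 28 mm apart, rad, about the fixture's +y. Its motor always runs, at about 1.4 rad/s with only about 0.1 N m, so it may be stalled. With the carriage at the stop the prongs reach the wings within about 2.5 s and turn nut and bolt along, or stall if the bolt is held.
- cell: A loose orange battery cell standing upright, 18.4 mm in diameter, 65 mm tall, origin at its underside. Leave alone.
- tape: A loose roll of tape lying flat, 64 mm in diameter, 19 mm tall, origin at the centre of its underside. Leave alone.
- screwdriver: A loose screwdriver lying on the table, 170 mm long, on the robot's side of the fixture. Leave alone.

How it is judged:
On the way, in this order (a step that is already met when the one before it is completed fails the run):
1. the carriage stands at its stop (within 3 mm) (value of joint carriage above 0.107 m), for 0.2 s.
2. the fingers have gripped the bolt head (contact force between the fingers and bolt_head above 4 N and distance between the grasp point and bolt_head below 0.022 m), for 0.2 s.
At the end, for the whole second after the job is handed in: The carriage is within 3 mm of its stop, the fingers hold the bolt head with more than 4 N (grasp point within 22 mm of the head's centre), the bolt stands still (below 0.06 rad/s) and the driver is stalled against it (below 0.1 rad/s) (all of step 2 and value of joint carriage above 0.107 m and velocity of joint bolt between -0.06 and 0.06 rad/s and velocity of joint driver between -0.1 and 0.1 rad/s); the arm keeps its last pose, push and grip.
It fails at once if the cell is moved by more than 20 mm (distance of cell from where it was at the start of the episode above 0.02 m).
It fails at once if the tape is moved by more than 20 mm (distance of tape from where it was at the start of the episode above 0.02 m).
It fails at once if the screwdriver is moved by more than 20 mm (distance of screwdriver from where it was at the start of the episode above 0.02 m).
It also fails if it takes over 38 s, if anything falls off the work surface, if the arm or the gripper's body presses on something with over 40 N, if the wrist force passes 120 N, or if a joint passes its speed limit or range.

### The arm

A 7-joint arm with a two-finger parallel gripper is mounted at the origin on the work surface. World frame = base frame: x ahead of the robot, y to its left, z up, the work surface at z = 0. Lengths are in m, angles in rad, forces in N, time in s.
With the tool pointing down it reaches from about 0.4 to 0.875 m from the base axis. Payload 19.3 kg.
Tool frame: the origin (TCP) lies midway between the tips of the shut fingers; the grasp point (between the pads) lies 19 mm behind it (tcp_to_grasp is the z of the grasp point in the tool frame, in m); z points along the fingers, y is the line along which they close (so a half turn about z gives the same grasp; the last joint's range is limited). The gripper opens to 85 mm and grips with 20 to 120 N. Pads are 22 mm wide; open, the fingers measure 114 mm over their backs; the gripper's body (76 mm by 85 mm) begins 54 mm behind the grasp point. The pads swing forward as they close: fully open they stand 13 mm farther back than shut.
Start: joints at [1.043, 0.521, -0.036, 1.599, 0.021, 1.021, -0.113], TCP at [0.276, -0.561, 0.231] pointing down, gripper open.
Joint ranges: [-2.91, 2.91], [-0.3, 2.13], [-1.5, 1.42], [0.17, 2.43], [-1.26, 4.41], [0.16, 1.93], [-2.52, 2.52]. Speed limits (rad/s): [1.89, 1.89, 2.39, 2.39, 3.01, 3.01, 3.01].

### API

Orientations are given as [roll, pitch, yaw] about the fixed x, y, z axes, in that order (R = Rz(yaw) Ry(pitch) Rx(roll)).
In Python, from workcell import * gives the robot as it stands.
- The arm moves only by the tool send_rows, never from a script. Its argument "increments" is a list of rows, each a list of 3 entries, a list of its own where there are three numbers: the shift along the tool's x, y, z in mm, then the turn, a rotation vector about the tool's x, y, z in degrees, then the gripper's target within -1 to 1 (fully open at 1, half-way at 0, shut at -1). In form: [[[x, y, z], [wx, wy, wz], grip], ...]. A call has 1 to 10 rows; each row is the pose to reach, as a shift and turn from the pose commanded when the call began, along the tool's axes at that moment; what a row does not reach only later rows make up. A row lasts 1/10 s, in which the tool goes at most 50 mm and 8.59 degrees, less where a joint would pass 70% of its speed; a pose out of reach is approached as far as the arm can. A call with a gripper value outside its range is refused whole. The fingers move at their own pace and stop on an object; "newtons" is the grip in N (left out, the last holds). Time passes only in rows, so rows that repeat a pose let the fingers close. It gives the time, the measured TCP pose, the force, the opening and the grip force at its end, in the units of the state.
- observe(): the state, without advancing time (a new reading comes with each control period).
- grab_frame(name): name is "scene" or "top" or "wrist"; returns the picture (384x512x3 uint8, blue, green, red); there is no depth.
- camera_params(name): a dict with "fovy" (degrees; the focal length in pixels is half the picture's height over the tangent of half this angle, whatever the lens; pixels are square), "cx", "cy" (the principal point, pixels), "extrinsics" (4x4, takes a point from world to camera coordinates). Camera axes: x right, y down, z forward; pixel columns grow to the right and rows downward; lengths in m; the calibration is good to about 2 mm. The wrist camera is an equidistant fisheye: a pixel r from the principal point sees the ray r / f radians off the axis. A picture is of the moment at which its call begins: read the wrist's pose just before it. camera_params takes no time and is no camera call; for the wrist camera it gives the pose at the moment of the call.
- job_done(): hands the job in; it is judged then, once.
The state is a dict: "clock": time; "qpos": joint angles; "qd": joint speeds; "joint_efforts": joint torques, N m; "position": TCP position; "tool_rot": TCP orientation; "force": force on the tool from outside, world axes, zero at the start; "moment": the same for the moment, N m; "grip_width": finger opening in m; "finger_force": force on a finger pad.
Only numpy, scipy, OpenCV 4.12 (cv2) and the standard library are available. Lean on these libraries where they do the work, as an engineer would, in place of code of your own. Each camera call takes 0.05 s, during which the arm holds its last target. There are 200 camera calls.

## Working session

There is one attempt and no reset: what is moved stays moved. The work goes in short steps, Python scripts to look and compute and a tool call to move; the robot and the scene stay as the last step left them, time stands still between calls to the robot, and variables do not carry over. Pictures are saved under pics/ and viewed, at most 10 in all, crops included, and the job is handed in when it is done.

Besides the shell and the picture viewer there is one more tool, called after "Request:" by a JSON object that holds its "name" and its "arguments". send_rows: Moves the arm, as the interface text tells. Its arguments: {"type":"object","properties":{"increments":{"type":"array"},"newtons":{"type":"number"}},"required":["increments"]}

```bash
mkdir -p pics
python3 - <<'E'
from workcell import *
import cv2,numpy as np
s=observe();print(s)
for n in("scene","top"):
    im=grab_frame(n);cv2.imwrite(f"pics/{n}0.png",im);p=camera_params(n);print(n,p)
E
```

```text
{'clock': 0.0, 'qpos': array([ 1.04279493,  0.52204485, -0.03630867,  1.60000817,  0.02118678,
        1.021098  , -0.11277991]), 'qd': array([ 1.33385362e-03,  8.05346430e-04,  1.63835497e-03,  1.17619329e-04,
       -1.06846760e-03, -9.71146930e-05, -9.64265924e-04]), 'joint_efforts': array([-2.11582687e-04, -9.27092528e+01,  1.98002435e+00, -3.69928944e+01,
        1.78687682e-02,  8.18172324e-03, -8.36879212e-05]), 'position': array([ 0.27604385, -0.56035362,  0.23070667]), 'tool_rot': array([-3.14042169e+00,  8.20622004e-05,  4.57788410e-01]), 'force': array([ 0.1067327 , -0.34074822, -0.11548933]), 'moment': array([ 0.0199668 , -0.05616474,  0.03156044]), 'finger_force': 0.0, 'grip_width': 0.0854830397854196}
scene {'fovy': 44.90050505151737, 'cx': 256.62451008273416, 'cy': 190.37807063688751, 'extrinsics': array([[ 0.65784912,  0.75313153,  0.00523819, -0.43715489],
       [ 0.50471641, -0.43567864, -0.74528214, -0.17510222],
       [-0.5590133 ,  0.492927  , -0.66672865,  1.13596904],
       [ 0.        ,  0.        ,  0.        ,  1.        ]])}
top {'fovy': 51.66453129884306, 'cx': 249.9640690685343, 'cy': 185.44992986000992, 'extrinsics': array([[ 0.00240422, -0.99981308,  0.01918415,  0.04949072],
       [-0.98463917, -0.00571614, -0.17450799,  0.56023331],
       [ 0.17458503, -0.01846991, -0.98446886,  0.83118805],
       [ 0.        ,  0.        ,  0.        ,  1.        ]])}
```

View pics/top0.png

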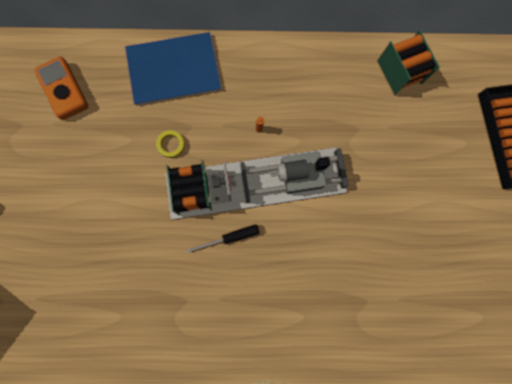

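View pics/scene0.png

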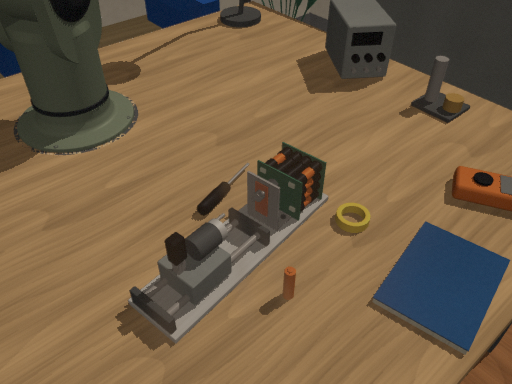

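The top view shows the fixture from about (168,215) to (347,150), the handle at about (322,163), the pack at about (187,190), the tape at (170,144), the cell at (260,124) and the screwdriver at (225,240). The scene view shows the handle at about (176,245). I'll enlarge both to read corners.

Run:
```python
import cv2
a=cv2.imread("pics/top0.png")[140:225,155:355];cv2.imwrite("pics/topc.png",cv2.resize(a,None,fx=4,fy=4,interpolation=cv2.INTER_CUBIC))
a=cv2.imread("pics/scene0.png")[140:340,125:335];cv2.imwrite("pics/scenec.png",cv2.resize(a,None,fx=3,fy=3,interpolation=cv2.INTER_CUBIC))
```

```text
(no output)
```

View pics/topc.png

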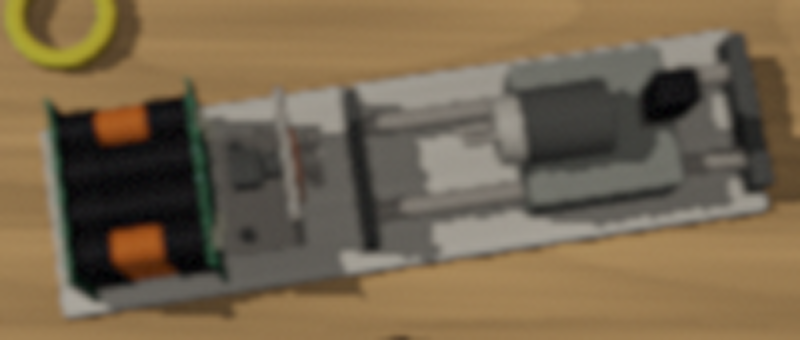

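View pics/scenec.png

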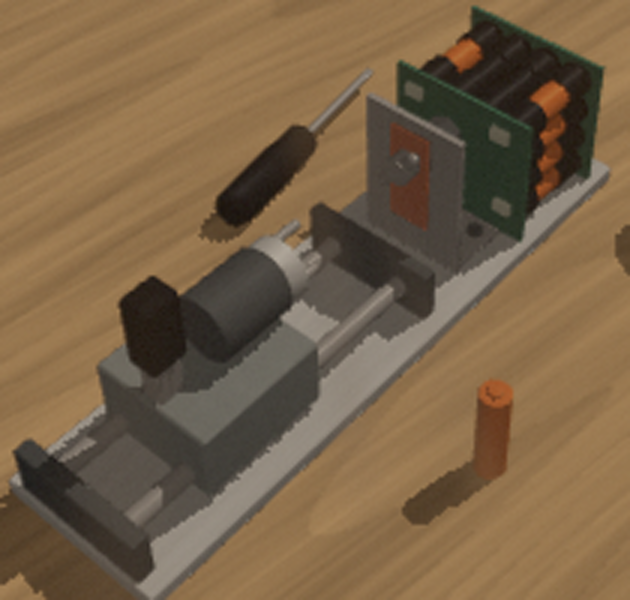

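Top crop: bracket top edge runs (281,92)–(297,215), plate corners are at (65,316), (770,207) and (738,33), and the handle top is near (676,90). Scene crop: bracket top corners are (368,97) and (466,147), plate corners are (607,170) and (14,484), and the handle top is centred at about (152,296).

```bash
cat > h.py <<'E'
from workcell import *
import numpy as np,cv2
def ray(n,u,v,p=None):
    p=p or camera_params(n);f=192/np.tan(np.radians(p["fovy"])/2);E=p["extrinsics"]
    d=np.array([u-p["cx"],v-p["cy"]])
    if n=="wrist":
        r=np.hypot(*d);t=r/f;d=np.array([*(d/max(r,1e-9)*np.sin(t)),np.cos(t)])
    else:d=np.array([*(d/f),1])
    R=E[:3,:3];return -R.T@E[:3,3],R.T@d
def onz(n,u,v,z,p=None):
    c,d=ray(n,u,v,p);return c+d*(z-c[2])/d[2]
E
python3 - <<'E'
from h import *
t=lambda u,v,z:onz("top",(u+.5)/4-.5+155,(v+.5)/4-.5+140,z)
s=lambda u,v,z:onz("scene",(u+.5)/3-.5+125,(v+.5)/3-.5+140,z)
for nm,a,b in(("T",t(281,92,.115),t(297,215,.115)),("S",s(368,97,.115),s(466,147,.115))):
    m=(a+b)/2;print(nm,"bracket",a,b,m,"len",np.linalg.norm(a-b))
C={"Tpx-":t(65,316,.012),"T--":t(770,207,.012),"T+-":t(738,33,.012),"S++":s(607,170,.012),"S--":s(14,484,.012),"S+-":s(155,600,.012)}
for k,v in C.items():print(k,v)
d=C["Tpx-"]-C["T--"];print("yaw",np.degrees(np.arctan2(-d[0],d[1])),np.linalg.norm(d))
d=C["S++"]-C["S+-"];print("yaw",np.degrees(np.arctan2(-d[0],d[1])),np.linalg.norm(d))
print("handle",t(676,90,.136),s(152,296,.136))
E
```

```text
T bracket [0.59591456 0.10502719 0.115     ] [0.53161605 0.09601185 0.115     ] [0.56376531 0.10051952 0.115     ] len 0.06492745274435904
S bracket [0.5332947  0.09240666 0.115     ] [0.60211979 0.10545221 0.115     ] [0.56770724 0.09892944 0.115     ] len 0.07005055058359062
Tpx- [0.48900848 0.23051302 0.012     ]
T-- [ 0.5539095  -0.17419284  0.012     ]
T+- [ 0.65794845 -0.15941852  0.012     ]
S++ [0.59716863 0.24248491 0.012     ]
S-- [ 0.55914005 -0.17351319  0.012     ]
S+- [ 0.66361803 -0.1553986   0.012     ]
yaw 9.110716267605982 0.4098767854868127
yaw 9.48130368136695 0.40339412120925083
handle [ 0.59336715 -0.09556976  0.136     ] [ 0.59898037 -0.09755721  0.136     ]
```

Request:
{"name": "send_rows", "arguments": {"increments": [[[20, -11, 0], [0, 0, -3], 1], [[60, -33, 0], [0, 0, -9], 1], [[105, -58, 0], [0, 0, -16], 1], [[150, -84, 0], [0, 0, -23], 1], [[195, -109, 0], [0, 0, -30], 1], [[240, -134, 0], [0, 0, -37], 1], [[285, -160, 0], [0, 0, -44], 1], [[330, -185, 0], [0, 0, -51], 1], [[370, -207, 0], [0, 0, -57], 1], [[400, -224, 0], [0, 0, -62], 1]]}}

```text
clock: 1.1
position: [0.5372, -0.1795, 0.2314]
tool_rot: [3.141, -0.001, 1.547]
force: [-0.4, -1.4, 0.2]
grip_width: 0.0855
finger_force: 0.0
```

```bash
cat >> h.py <<'E'
from scipy.spatial.transform import Rotation as Rn
def delta(target,yaw):  # tool-frame shift mm and turn deg to reach target pointing down
    s=observe();R=Rn.from_euler("xyz",s["tool_rot"]);W=Rn.from_euler("xyz",[np.pi,0,np.radians(yaw)])
    print("t",s["clock"],"pos",s["position"].round(4),"F",s["force"].round(1),"w",s["grip_width"],"ff",s["finger_force"])
    print("shift mm",(R.inv().apply(np.array(target)-s["position"])*1e3).round(1),"turn",np.degrees((R.inv()*W).as_rotvec()).round(1),"q",s["qpos"].round(2))
E
python3 -c "
from h import *
delta([.5965,-.0965,.2],99.3)"
```

```text
t 1.1 pos [ 0.5372 -0.1795  0.2314] F [-0.4 -1.4  0.2] w 0.08551282383944972 ff 0.0
shift mm [84.4 57.3 31.4] turn [  0.   -0.  -10.7] q [ 0.51  0.45 -0.4   1.74  0.2   0.99  0.01]
```

Request:
{"name": "send_rows", "arguments": {"increments": [[[30, 20, 10], [0, 0, -4], 1], [[60, 40, 20], [0, 0, -8], 1], [[80, 54, 29], [0, 0, -10.7], 1], [[84, 57, 31], [0, 0, -10.7], 1], [[84, 57, 31], [0, 0, -10.7], 1]]}}

```text
clock: 1.6
position: [0.5954, -0.0997, 0.1997]
tool_rot: [-3.141, -0.001, 1.728]
force: [0.1, -0.6, -0.1]
grip_width: 0.0857
finger_force: 0.0
```

```bash
python3 -c "
from h import *
delta([.5965,-.0965,.10],99.3)
import json;p=camera_params('wrist');im=grab_frame('wrist');cv2.imwrite('pics/w1.png',im)
p['extrinsics']=p['extrinsics'].tolist();json.dump(p,open('w1.json','w'));print(p)"
```

```text
t 1.6 pos [ 0.5954 -0.0997  0.1997] F [ 0.1 -0.6 -0.1] w 0.085719026093331 ff 0.0
shift mm [ 3.   1.7 99.7] turn [-0.1 -0.  -0.3] q [ 0.37  0.55 -0.43  1.67  0.27  0.98 -0.01]
{'fovy': 65.70646984690485, 'cx': 257.9324574771997, 'cy': 190.18204027533358, 'extrinsics': [[0.9876700378803698, 0.15654838770778165, -0.0007061016116172917, -0.572463302348676], [0.15039267813448107, -0.9475615963099636, 0.28197351571034945, -0.21053899762023395], [0.043473424490488875, -0.2786029854553077, -0.9594219290064524, 0.2943931221922629], [0.0, 0.0, 0.0, 1.0]]}
```

View pics/w1.png

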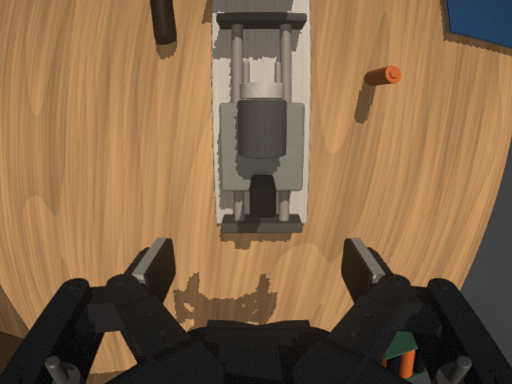

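The wrist view shows the handle dark block at columns 250–276, rows 177–217 (its top face at the lower end), fixture symmetric about column 262, cell at (385,75).

Run:
```python
from h import *
import json
p=json.load(open('w1.json'));p['extrinsics']=np.array(p['extrinsics'])
o=np.array([.566,.100,0]);a=np.radians(9.3);X=np.array([np.cos(a),np.sin(a),0]);Y=np.array([-np.sin(a),np.cos(a),0])
print("cam",ray("wrist",258,190,p)[0])
for nm,u,v,z in(("hl",250,217,.136),("hr",276,217,.136),("plate-L",217,223,.012),("plate-R",307,222,.012),("motorL",238,130,.085),("motorR",287,130,.085)):
    q=onz("wrist",u,v,z,p);print(nm,q.round(4),"fix",((q-o)@X).round(4),((q-o)@Y).round(4))
im=cv2.imread("pics/w1.png");g=im.max(2);print(g[170:225,263].tolist());print(g[205,240:285].tolist())
```

```text
cam [ 0.5842701  -0.02786166  0.34140942]
hl [ 0.591  -0.1089  0.136 ] fix -0.0091 -0.2102
hr [ 0.6101 -0.1059  0.136 ] fix 0.0102 -0.2103
plate-L [ 0.5569 -0.172   0.012 ] fix -0.053 -0.267
plate-R [ 0.664  -0.1538  0.012 ] fix 0.0557 -0.2663
motorL [ 0.5705 -0.0517  0.085 ] fix -0.0201 -0.1504
motorR [ 0.6122 -0.045   0.085 ] fix 0.0221 -0.1505
[80, 75, 71, 68, 59, 36, 38, 40, 40, 39, 40, 42, 38, 39, 38, 38, 41, 40, 45, 43, 46, 42, 44, 41, 43, 42, 45, 41, 46, 44, 45, 44, 45, 42, 44, 43, 44, 43, 40, 43, 43, 41, 43, 43, 41, 44, 42, 53, 63, 66, 67, 65, 63, 74, 85]
[147, 120, 84, 78, 94, 111, 110, 111, 111, 81, 45, 42, 43, 46, 43, 42, 43, 42, 44, 40, 44, 41, 43, 43, 44, 43, 43, 42, 45, 46, 44, 41, 43, 43, 41, 48, 95, 111, 94, 96, 111, 127, 137, 144, 148]
```

Request:
{"name": "send_rows", "arguments": {"increments": [[[4, 4, 20], [0, 0, 0], 1], [[4, 4, 50], [0, 0, 0], 0.5], [[4, 4, 80], [0, 0, 0], 0], [[4, 4, 100], [0, 0, 0], -1], [[4, 4, 105], [0, 0, 0], -1], [[4, 4, 105], [0, 0, 0], -1], [[4, 4, 105], [0, 0, 0], -1], [[4, 4, 105], [0, 0, 0], -1]], "newtons": 40}}

```text
clock: 2.45
position: [0.5983, -0.097, 0.0946]
tool_rot: [-3.141, -0.0, 1.726]
force: [9.3, -1.1, -37.4]
grip_width: 0.0195
finger_force: 43.9
```

Request:
{"name": "send_rows", "arguments": {"increments": [[[5, 0, 1], [0, 0, 0], -1], [[15, 0, 1], [0, 0, 0], -1], [[27, 0, 1], [0, 0, 0], -1], [[40, 0, 1], [0, 0, 0], -1], [[50, 0, 1], [0, 0, 0], -1], [[60, 0, 1], [0, 0, 0], -1], [[66, 0, 1], [0, 0, 0], -1], [[68, 0, 1], [0, 0, 0], -1]]}}

```text
clock: 3.25
position: [0.5873, -0.0279, 0.0945]
tool_rot: [-3.14, 0.0, 1.727]
force: [-6.1, -3.6, -10.7]
grip_width: 0.0198
finger_force: 47.3
```

Request:
{"name": "send_rows", "arguments": {"increments": [[[3, 0, 0], [0, 0, 0], -1], [[6, 0, 0], [0, 0, 0], -1], [[9, 0, 0], [0, 0, 0], -1], [[11, 0, 0], [0, 0, 0], -1], [[12, 0, 0], [0, 0, 0], -1], [[12, 0, 0], [0, 0, 0], -1]]}}

```text
clock: 3.85
position: [0.5854, -0.0166, 0.0945]
tool_rot: [-3.14, 0.0, 1.727]
force: [-6.3, -2.1, -10.8]
grip_width: 0.0194
finger_force: 47.3
```

Request:
{"name": "send_rows", "arguments": {"increments": [[[2, 0, 0], [0, 0, 0], -1], [[4, 0, 0], [0, 0, 0], -1], [[5, 0, 0], [0, 0, 0], -1], [[6, 0, 0], [0, 0, 0], -1], [[6, 0, 0], [0, 0, 0], -1]]}}

```text
clock: 4.35
position: [0.5852, -0.0148, 0.0945]
tool_rot: [-3.14, 0.004, 1.724]
force: [-0.6, -23.4, -12.2]
grip_width: 0.0197
finger_force: 47.1
```

Request:
{"name": "send_rows", "arguments": {"increments": [[[2, 0, 0], [0, 0, 0], -1], [[3, 0, 0], [0, 0, 0], -1], [[4, 0, 0], [0, 0, 0], -1], [[4, 0, 0], [0, 0, 0], -1], [[4, 0, 0], [0, 0, 0], -1], [[4, 0, 0], [0, 0, 0], -1], [[4, 0, 0], [0, 0, 0], -1], [[4, 0, 0], [0, 0, 0], -1], [[4, 0, 0], [0, 0, 0], -1], [[4, 0, 0], [0, 0, 0], -1]]}}

```text
clock: 5.35
position: [0.5851, -0.0146, 0.0946]
tool_rot: [-3.14, 0.008, 1.721]
force: [5.3, -41.6, -13.7]
grip_width: 0.0196
finger_force: 47.1
```

```bash
python3 -c "
from h import *
delta([.5628,.1245,.2],99)
import json;p=camera_params('wrist');im=grab_frame('wrist');im2=grab_frame('scene')
cv2.imwrite('pics/w2.png',np.hstack([im[:300,130:400],cv2.resize(im2[160:300,150:276],(270,300))]))"
```

```text
t 5.35 pos [ 0.5851 -0.0146  0.0946] F [  5.3 -41.6 -13.7] w 0.019586220588360573 ff 47.11573004722595
shift mm [ 140.    -1.4 -106.6] turn [-0.1  0.5 -0.4] q [ 0.18  0.66 -0.38  1.8   0.35  0.75 -0.23]
```

View pics/w2.png

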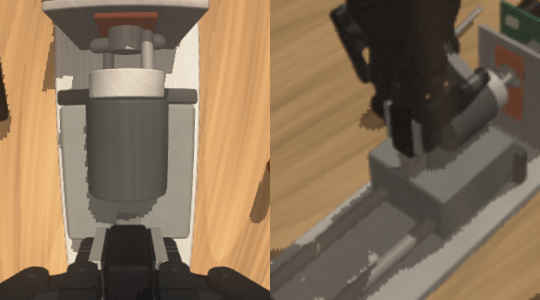

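The wrist crop shows the carriage block against the dark bar, prongs straddling the wing nut. Travel 83 mm agrees with the estimate. I'll release without pulling and rise.

Request:
{"name": "send_rows", "arguments": {"increments": [[[-4, 0, 0], [0, 0, 0], -1], [[-7, 0, 0], [0, 0, 0], -1], [[-7, 0, 0], [0, 0, 0], 1], [[-7, 0, 0], [0, 0, 0], 1], [[-7, 0, 0], [0, 0, 0], 1], [[-7, 0, -10], [0, 0, 0], 1], [[-7, 0, -40], [0, 0, 0], 1], [[-7, 0, -75], [0, 0, 0], 1], [[-7, 0, -105], [0, 0, 0], 1], [[0, 0, -115], [0, 0, 0], 1]]}}

```text
clock: 6.45
position: [0.5863, -0.0076, 0.2133]
tool_rot: [3.137, 0.001, 1.725]
force: [0.4, 0.3, 0.6]
grip_width: 0.0855
finger_force: 0.0
```

```bash
python3 -c "
from h import *
delta([.563,.126,.21],99.2)"
```

```text
t 6.45 pos [ 0.5863 -0.0076  0.2133] F [0.4 0.3 0.6] w 0.08553591888000955 ff 0.0
shift mm [135.6  -2.4   3.1] turn [ 0.3  0.1 -0.3] q [ 0.23  0.51 -0.44  1.71  0.26  0.98 -0.16]
```

Request:
{"name": "send_rows", "arguments": {"increments": [[[20, 0, 0], [0, 0, 0], 1], [[55, -1, 0], [0, 0, 0], 1], [[95, -2, 0], [0, 0, 0], 1], [[125, -2, 0], [0, 0, 0], 1], [[136, -2, 3], [0, 0, 0], 1], [[136, -2, 3], [0, 0, 0], 1]]}}

```text
clock: 7.05
position: [0.5613, 0.1286, 0.2063]
tool_rot: [-3.141, -0.0, 1.729]
force: [0.6, -0.2, 0.1]
grip_width: 0.0853
finger_force: 0.0
```

```bash
python3 -c "
from h import *
delta([.563,.126,.066],99.2)
import json;p=camera_params('wrist');im=grab_frame('wrist');p['extrinsics']=p['extrinsics'].tolist();json.dump(p,open('w3.json','w'))
cv2.imwrite('pics/w3.png',im)
cv2.imwrite('pics/w3c.png',cv2.resize(im[90:270,160:360],None,fx=3,fy=3,interpolation=cv2.INTER_CUBIC))"
```

```text
t 7.05 pos [0.5613 0.1286 0.2063] F [ 0.6 -0.2  0.1] w 0.08533353384368517 ff 0.0
shift mm [ -2.9   1.3 140.3] turn [-0.  -0.  -0.1] q [ 0.01  0.5  -0.47  1.74  0.27  0.96 -0.41]
```

View pics/w3c.png

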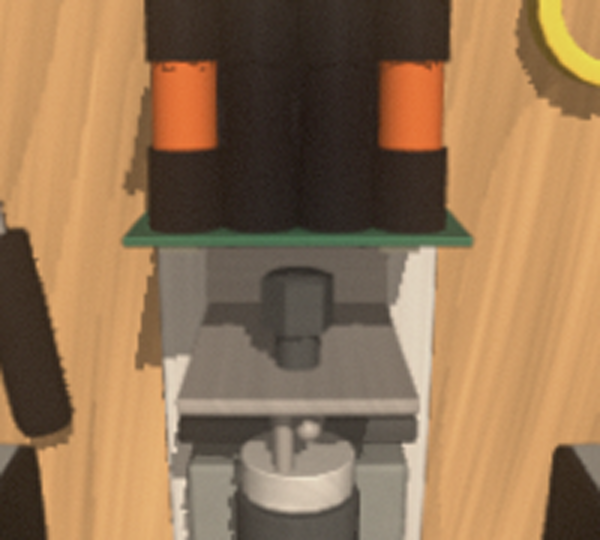

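The crop shows the hex head at columns 263–332, rows 272–338, spacer below it, bracket's top +y edge from (180,402) to (415,402), and the near board's bottom edge from (125,244) to (471,244).

Run:
```python
from h import *
import json
p=json.load(open('w3.json'));p['extrinsics']=np.array(p['extrinsics'])
o=np.array([.5665,.1033,0]);a=np.radians(9.2);X=np.array([np.cos(a),np.sin(a),0]);Y=np.array([-np.sin(a),np.cos(a),0])
for nm,u,v,z in(("brL",180,402,.115),("brR",415,402,.115),("bdL",125,244,.104),("bdR",471,244,.104),("headL",263,305,.085),("headR",332,305,.085),("headfront bottom edge",298,338,.094)):
    q=onz("wrist",(u+.5)/3-.5+160,(v+.5)/3-.5+90,z,p);print(nm,q.round(4),"fix",((q-o)@X).round(4),((q-o)@Y).round(4))
```

```text
brL [0.5333 0.0983 0.115 ] fix -0.0336 0.0003
brR [0.5993 0.1088 0.115 ] fix 0.0332 0.0002
bdL [0.5111 0.1388 0.104 ] fix -0.049 0.0439
bdR [0.608  0.1543 0.104 ] fix 0.0491 0.0437
headL [0.5527 0.1215 0.085 ] fix -0.0107 0.0201
headR [0.5737 0.1248 0.085 ] fix 0.0105 0.0201
headfront bottom edge [0.5645 0.1156 0.094 ] fix 0.0 0.0125
```

Request:
{"name": "send_rows", "arguments": {"increments": [[[-4, 1, 0], [0, 0, 0], 0.3], [[-4, 1, 20], [0, 0, 0], 0.3], [[-4, 1, 50], [0, 0, 0], 0.3], [[-4, 1, 80], [0, 0, 0], 0.3], [[-4, 1, 105], [0, 0, 0], 0.3], [[-4, 1, 125], [0, 0, 0], 0.3], [[-4, 1, 138], [0, 0, 0], 0.3], [[-4, 1, 141], [0, 0, 0], 0.3], [[-4, 1, 141], [0, 0, 0], 0.3]], "newtons": 40}}

```text
clock: 8.0
position: [0.5638, 0.1224, 0.0655]
tool_rot: [3.142, 0.0, 1.726]
force: [-0.1, -0.2, 0.7]
grip_width: 0.0556
finger_force: 0.0
```

Request:
{"name": "send_rows", "arguments": {"increments": [[[2, 0, 0], [0, 0, 0], 0], [[2, 0, 0], [0, 0, 0], -1], [[2, 0, 0], [0, 0, 0], -1], [[2, 0, 0], [0, 0, 0], -1], [[2, 0, 0], [0, 0, 0], -1], [[2, 0, 0], [0, 0, 0], -1], [[2, 0, 0], [0, 0, 0], -1], [[2, 0, 0], [0, 0, 0], -1]], "newtons": 50}}

```text
clock: 8.8
position: [0.5629, 0.1252, 0.0661]
tool_rot: [-3.141, 0.0, 1.727]
force: [-7.3, -0.4, 10.0]
grip_width: 0.0189
finger_force: 48.4
```

Request:
{"name": "send_rows", "arguments": {"increments": [[[0, 0, 0], [0, 0, 0], -1], [[0, 0, 0], [0, 0, 0], -1], [[0, 0, 0], [0, 0, 0], -1], [[0, 0, 0], [0, 0, 0], -1], [[0, 0, 0], [0, 0, 0], -1], [[0, 0, 0], [0, 0, 0], -1], [[0, 0, 0], [0, 0, 0], -1], [[0, 0, 0], [0, 0, 0], -1], [[0, 0, 0], [0, 0, 0], -1], [[0, 0, 0], [0, 0, 0], -1]]}}

```text
clock: 9.8
position: [0.5629, 0.1252, 0.0661]
tool_rot: [-3.141, 0.0, 1.727]
force: [-5.6, -0.8, 10.8]
grip_width: 0.0191
finger_force: 48.4
```

Request:
{"name": "send_rows", "arguments": {"increments": [[[0, 0, 0], [0, 0, 0], -1], [[0, 0, 0], [0, 0, 0], -1], [[0, 0, 0], [0, 0, 0], -1], [[0, 0, 0], [0, 0, 0], -1], [[0, 0, 0], [0, 0, 0], -1], [[0, 0, 0], [0, 0, 0], -1], [[0, 0, 0], [0, 0, 0], -1], [[0, 0, 0], [0, 0, 0], -1], [[0, 0, 0], [0, 0, 0], -1], [[0, 0, 0], [0, 0, 0], -1]]}}

```text
clock: 10.8
position: [0.5629, 0.1251, 0.0661]
tool_rot: [-3.141, 0.0, 1.727]
force: [-6.3, 1.2, 10.4]
grip_width: 0.0195
finger_force: 48.4
```

```bash
python3 -c "
from h import *
a=grab_frame('scene');cv2.imwrite('pics/s4a.png',a)"
```

Request:
{"name": "send_rows", "arguments": {"increments": [[[0, 0, 0], [0, 0, 0], -1], [[0, 0, 0], [0, 0, 0], -1], [[0, 0, 0], [0, 0, 0], -1], [[0, 0, 0], [0, 0, 0], -1], [[0, 0, 0], [0, 0, 0], -1], [[0, 0, 0], [0, 0, 0], -1], [[0, 0, 0], [0, 0, 0], -1], [[0, 0, 0], [0, 0, 0], -1]]}}

```text
clock: 11.65
position: [0.5629, 0.1251, 0.0661]
tool_rot: [-3.142, 0.0, 1.727]
force: [-5.8, -0.7, 9.8]
grip_width: 0.0193
finger_force: 48.4
```

```bash
python3 -c "
from h import *
delta([.563,.126,.066],99.2)
b=grab_frame('scene');w=grab_frame('wrist');a=cv2.imread('pics/s4a.png')
d=cv2.absdiff(a,b).max(2);print('changed px',(d[160:320,140:330]>25).sum())
f=lambda i:cv2.resize(i[180:300,170:290],(360,360),interpolation=cv2.INTER_CUBIC)
cv2.imwrite('pics/s4.png',np.hstack([f(b),cv2.resize(w[150:384,150:366],(332,360))]))"
```

```text
t 11.65 pos [0.5629 0.1251 0.0661] F [-5.8 -0.7  9.8] w 0.01926038168002536 ff 48.43829427380115
shift mm [0.8 0.2 0.1] turn [-0.   0.  -0.3] q [-0.05  0.69 -0.39  1.84  0.39  0.69 -0.5 ]
changed px 0
```

View pics/s4.png

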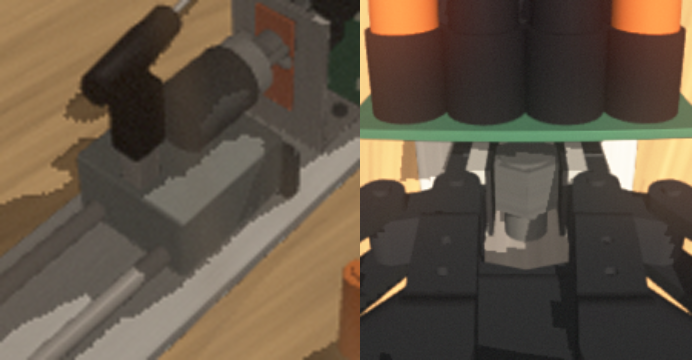

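The view shows the hex head held between both pads, the carriage against the stop bar, and no pixel change over 0.85 s, so the driver is stalled. I'll hand it in.

```bash
python3 -c "
from workcell import *
print(job_done())"
```

```text
the job is handed in; nothing more can be done
None
```

I handed the job in at about 11.8 s with the carriage against its stop and the bolt head held between the fingers at about 48 N; two pictures 0.85 s apart showed no motion in bolt or driver, and the final verdict was not reported back.

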